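Seat the bayonet collar of a filter column

TASK

Someone has parked a small amber bottle on top of the filter column's knurled collar: stand the bottle upright in the steel tray and let go of it. Then turn the collar until its hidden keyways drop over the pins of the spigot, push it down fully home against its spring, and finish while still holding it pushed home, for it springs up again if let go. Leave the jar, the beaker and the other things lying about where they are.

Things in the scene. Friction and masses are not known exactly. Their poses are not given: they have to be found in the camera images.
- stand: Fixed filter column: white plastic plate 120 x 120 x 12 mm, on it a clear tube with two flanges 80 mm wide (upper one's top at 82 mm), above them a steel shoulder 60 mm wide, top 86 mm above the table: the collar's stop. Out of it stands a steel spigot hidden by the collar. Origin on the table under the column's axis, z up; its yaw says nothing of the pins.
- seat (a point): Centre of the top of the column's steel shoulder, on the column's axis, 86 mm above the table; the collar is home when its underside lies here. Here stands the hidden spigot, 34 mm in diameter, its top 109 mm above the table, with three 6 mm pins 120 degrees apart whose tops are 94.5 mm above the table.
- sleeve (a joint): Travel (m, 0 = up, grows downwards) of the bright metal spring sleeve, 52 mm wide, that stands round the pins and carries the collar. It takes about 4 N to start it down and 7 N at the bottom of the collar's 10 mm stroke, and lifts the collar again when that is not held down.
- collar: Loose knurled dark metal collar, a closed cap 56 mm in diameter, 32 mm high, 0.1 kg, sitting over the spigot with 2 mm of radial play. Origin at the centre of its underside, z up; at the start 10 mm above the shoulder (96 mm above the table). Inside, in its lowest 12 mm, are three keyways 11 mm wide, 120 degrees apart, unseen from outside. Grip it across its diameter from above.
- collar_top (a point): Centre of the collar's flat top, at the start 128 mm above the table. The keyways come over the pins (to within about 0.1 rad) on turning the collar clockwise seen from above by 0.35 to 1.30 rad, different each time (anticlockwise: 2.09 less that). Anywhere else it goes down 1.5 mm and stops hard on the pins; there it goes down the full 10 mm.
- bottle: Small closed amber bottle with a paper label and a black cap, body 40 mm in diameter, 85 mm high in all, about 0.12 kg, at the start standing on top of the collar, up to 6 mm off its centre. Origin at the centre of its underside, z up.
- tray: Fixed open steel tray, outer size 140 (x) x 200 (y) x 25 mm high, walls and floor 4 to 5 mm thick. Origin on the table under its centre, z up. A jar stands in its +y half; its -y half is empty. The tray and the column may change sides.
- jar: Bystander: glass jar with a white lid, 42 mm in diameter, 55 mm high, standing in the tray's +y half (about 55 mm from the tray's centre). Origin at the centre of its underside.
- beaker: Bystander: open glass beaker, 60 mm wide, 75 mm high, on the table between the column and the tray, towards the far side. Origin at the centre of its underside.
- tape: Bystander: brown cardboard tape core, 54 mm wide, 22 mm high, lying flat between the column and the tray, towards the robot. Origin at the centre of its underside.
- screwdriver: Bystander: yellow-handled screwdriver, about 200 mm long, lying beyond the tray and column on the -y side, before the clear tubes.
- pliers: Bystander: red-handled pliers, about 160 mm long, lying beyond on the +y side, before the grey pump.
Not all that is in view belongs to the job. Leave any yellow look-alike of the bottle alone. Several things have the shape of the stand; the one meant has the colours described above.

How it is judged:
By the outcome, as a careful person would: the job done as asked, in the order asked, and still so for the second after the job is handed in, while the arm keeps its last pose, push and grip.
It also fails if it takes over 64 s, if anything falls off the work surface, if the arm or the gripper's body presses on something with over 40 N, if the wrist force passes 120 N, or if a joint passes its speed limit or range.

ROBOT

A 6-joint arm with a two-finger parallel gripper is mounted at the origin on the work surface. World frame = base frame: x ahead of the robot, y to its left, z up, the work surface at z = 0. Lengths are in m, angles in rad, forces in N, time in s.
With the tool pointing down it reaches from about 0.375 to 0.9 m from the base axis. Payload 3.1 kg.
Tool frame: the origin (TCP) lies on the mounting face of the last link; the fingertips stand 182 mm ahead of it and the grasp point (between the pads) lies 164 mm ahead of it; x points along the fingers, z is the direction in which the jaws open and shut, and the axes are right-handed (so a half turn about x gives the same grasp; the last joint's range is limited). The gripper opens to 87 mm and grips with 3 to 60 N. Pads are 19 mm wide; open, the fingers measure 117 mm over their backs; the gripper's body (75 mm by 190 mm) begins 51 mm behind the grasp point.
Start: joints at [-0.178, 0.527, 1.433, -0, 1.181, -0.178], TCP at [0.625, 0, 0.405] pointing down, gripper open.
Joint ranges: [-3.08, 3.08], [-0.75, 2.2], [0.22, 2.44], [-1.43, 4.57], [0, 2.65], [-2.85, 2.85]. Speed limits (rad/s): [2.79, 2.79, 3.14, 3.14, 3.14, 3.14].

INTERFACE

Orientations are given as a 3x3 rotation matrix whose columns are the frame's x, y, z axes.
In Python, from cell import telemetry, optics, order gives the robot as it stands.
- The arm moves only by the tool step_arm, never from a script. Its argument "steps" is a list that holds one entry, the list of rows, each a list of 7 numbers: the shift along the tool's x, y, z in m, then the turn, a rotation vector about the tool's x, y, z in rad, then the finger opening in m, from 0 to 0.087. A call has exactly 10 rows; each row shifts and turns the pose as measured when the row begins, along the tool's axes as they then stand; what a row does not reach is not made up. A row lasts 1/12 s, in which the tool goes at most 41.7 mm and 7.16 degrees, less where a joint would pass 70% of its speed; a pose out of reach is approached as far as the arm can. A call with a gripper value outside its range is refused whole. The fingers move at their own pace and stop on an object; "newtons" is the grip in N (left out, the last holds). Time passes only in rows, so rows that do not move let the fingers close, or fill a call up. It gives the time, the measured TCP pose, the force and the opening at its end, in the units of the state.
- telemetry.read_state(): the state, without advancing time (a new reading comes with each control period).
- optics.capture(name): name is "scene" or "side" or "wrist"; returns (picture, depth): 420x560x3 uint8, red, green, blue; 420x560 float32, m along the optical axis (not along the pixel's ray), 0 where there is no reading.
- optics.get_calibration(name): a dict with "mtx" (3x3 intrinsics, pixels), "origin" and "orientation" of the camera in the world. Camera axes: x right, y down, z forward; pixel columns grow to the right and rows downward; lengths in m; the calibration is good to about 2 mm. The wrist camera is an equidistant fisheye: a pixel r from the principal point sees the ray r / f radians off the axis. A picture is of the moment at which its call begins: read the wrist's pose just before it. get_calibration takes no time and is no camera call; for the wrist camera it gives the pose at the moment of the call.
- order.sign_off(): hands the job in, once; it reports no verdict.
The state is a dict: "time_s": time; "joint_positions": joint angles; "qd": joint speeds; "joint_torque": joint torques, N m; "ee_pos": TCP position; "eef_rot": TCP orientation; "wrist_force": force on the tool from outside, world axes, zero at the start; "ft_torque": the same for the moment, N m; "finger_gap": finger opening in m.
Only numpy, scipy, OpenCV 4.12 (cv2) and the standard library are available. Lean on these libraries where they do the work, as an engineer would, in place of code of your own. Each camera call takes 0.05 s, during which the arm holds its last target.

## Working session

There is one attempt and no reset: what is moved stays moved. The work goes in short steps, Python scripts to look and compute and a tool call to move; the robot and the scene stay as the last step left them, time stands still between calls to the robot, and variables do not carry over. Pictures are saved under pics/ and viewed, and the job is handed in when it is done.

Besides the shell and the picture viewer there is one more tool, called after "Call:" as a command line: name --argument value ..., lists and objects as JSON in quotes. step_arm: Moves the arm, as the interface text tells. Its arguments: {"type":"object","properties":{"steps":{"type":"array","items":{"type":"array","items":{"type":"array","items":{"type":"number"}}}},"newtons":{"type":"number"}},"required":["steps"]}

```bash
mkdir -p pics; ls; cat > h.py <<'E'
import numpy as np, cv2
from cell import telemetry, optics, order
def cap(n,f):
    c=optics.get_calibration(n); p,d=optics.capture(n); cv2.imwrite('pics/%s.png'%f,p[:,:,::-1]); np.savez('pics/%s.npz'%f,p=p,d=d,K=c['mtx'],o=c['origin'],R=c['orientation']); return p,d,c
def pts(d,c):
    K=np.array(c['mtx']);v,u=np.mgrid[:d.shape[0],:d.shape[1]]
    P=np.stack([(u-K[0,2])/K[0,0]*d,(v-K[1,2])/K[1,1]*d,d],-1)
    return P@np.array(c['orientation']).T+np.array(c['origin'])
E
python3 - <<'E'
from h import *
s=telemetry.read_state(); print(s)
for n in ['scene','side']:
    p,d,c=cap(n,n+'0'); print(c)
E
```

```text
pics
{'time_s': 0.0, 'joint_positions': array([-1.78510951e-01,  5.28485262e-01,  1.43388505e+00,  5.78141772e-06,
        1.18136670e+00, -1.78475776e-01]), 'qd': array([-0.00091346, -0.00054765,  0.00198611, -0.00038676, -0.00078028,
       -0.00045784]), 'joint_torque': array([-5.45745443e-04, -4.40045428e+01, -1.76593530e+01,  6.32597599e-02,
        5.83207863e-02, -1.53719384e-04]), 'ee_pos': array([6.24668206e-01, 8.31557401e-05, 4.03764953e-01]), 'eef_rot': array([[-2.10933540e-03,  3.77819416e-05,  9.99997775e-01],
       [ 3.86025641e-04,  9.99999925e-01, -3.69677635e-05],
       [-9.99997701e-01,  3.85946804e-04, -2.10934983e-03]]), 'wrist_force': array([-0.24172539,  0.11956735, -0.46563629]), 'ft_torque': array([0.02910352, 0.06429329, 0.0068245 ]), 'finger_gap': 0.08706152800710233}
{'mtx': array([[449.50007808,   0.        , 276.00106385],
       [  0.        , 449.50007808, 208.58814674],
       [  0.        ,   0.        ,   1.        ]]), 'origin': array([ 1.54323224, -0.08757754,  0.7946388 ]), 'orientation': array([[ 0.08048905,  0.57036104, -0.817441  ],
       [ 0.99660768, -0.0601737 ,  0.05614506],
       [-0.0171655 , -0.81918704, -0.57326952]])}
{'mtx': array([[431.57578155,   0.        , 272.09317285],
       [  0.        , 431.57578155, 203.18648193],
       [  0.        ,   0.        ,   1.        ]]), 'origin': array([ 0.1048689 , -0.5356847 ,  0.79774069]), 'orientation': array([[ 7.18776143e-01, -4.81013406e-01,  5.01983026e-01],
       [-6.95241391e-01, -4.96763100e-01,  5.19486122e-01],
       [-5.13144784e-04, -7.22393609e-01, -6.91481895e-01]])}
```

View pics/scene0.png

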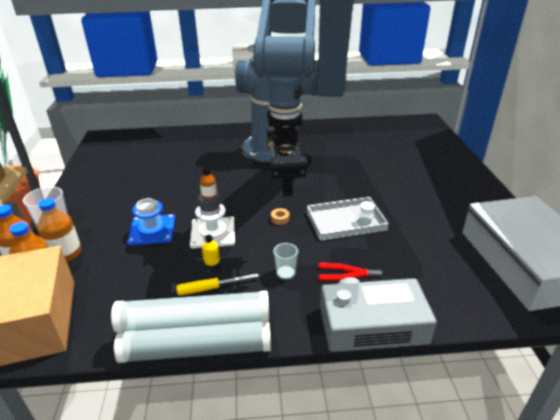

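View pics/side0.png

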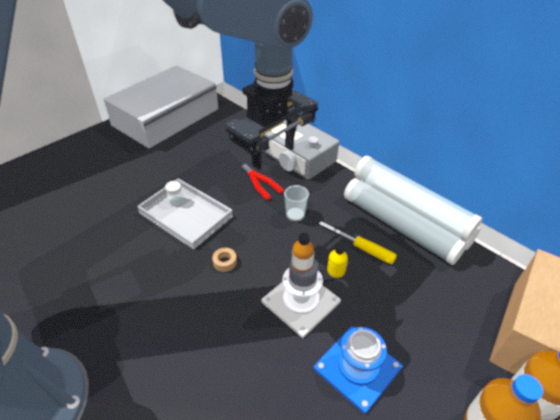

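The scene view shows the white column with the amber bottle at about (210,205), the tray at (347,217), the jar in it at (367,210), the tape at (280,215) and the beaker at (286,262). In the side view the bottle is at (302,255) and the tray at (186,212). The blue stand and the yellow bottle are decoys.

```bash
python3 - <<'E'
from h import *
for n,bx in [('scene',dict(bot=(195,168,222,205),tray=(300,190,395,245),stand=(180,190,245,250))),('side',dict(bot=(285,230,320,275),tray=(130,170,240,250),stand=(255,240,345,335)))]:
    z=np.load(f'pics/{n}0.npz');p=z['p'];d=z['d'];P=pts(d,dict(mtx=z['K'],origin=z['o'],orientation=z['R']))
    hsv=cv2.cvtColor(p,cv2.COLOR_RGB2HSV)
    for k,(a,b,c,e) in bx.items():
        q=P[b:e,a:c].reshape(-1,3);dd=d[b:e,a:c].ravel();h=hsv[b:e,a:c].reshape(-1,3)
        ok=dd>0
        if k=='bot':
            for lo,hi in [(.135,.18),(.18,.195),(.20,.2115),(.2085,.222)]:
                m=ok&(q[:,2]>lo)&(q[:,2]<hi); print(n,k,lo,m.sum(),q[m].min(0).round(4) if m.any() else'',q[m].max(0).round(4) if m.any() else'')
        if k=='tray':
            for lo,hi in [(.0015,.01),(.02,.03),(.045,.065)]:
                m=ok&(q[:,2]>lo)&(q[:,2]<hi)&(h[:,2]>60)
                r=cv2.minAreaRect(q[m][:,:2].astype(np.float32)) if m.any() else ''
                print(n,k,lo,m.sum(),q[m].mean(0).round(4),r)
        if k=='stand':
            m=ok&(q[:,2]>.007)&(q[:,2]<.016)&(h[:,2]>120)&(h[:,1]<60)
            print(n,k,m.sum(),cv2.minAreaRect(q[m][:,:2].astype(np.float32)))
            m=ok&(q[:,2]>.079)&(q[:,2]<.085);print('flange',m.sum(),cv2.minEnclosingCircle(q[m][:,:2].astype(np.float32)))
        if k=='bot':
            for lo,hi in [(.098,.125),(.135,.19),(.209,.216)]:
                m=ok&(q[:,2]>lo)&(q[:,2]<hi);x=q[m]
                if m.sum()<10: continue
                # circle fit
                r={.098:.028,.135:.02,.209:None}[lo]
                if r:
                    from scipy.optimize import least_squares
                    s=least_squares(lambda c:np.hypot(x[:,0]-c[0],x[:,1]-c[1])-r,x[:,:2].mean(0)+ (x[:,:2].mean(0)-z['o'][:2])*.015,loss='soft_l1',f_scale=.002); print('circ',lo,m.sum(),s.x.round(4))
                else: print('cap',m.sum(),x.mean(0).round(4))
E
```

```text
scene bot 0.135 218 [ 0.5105 -0.2167  0.1353] [ 0.5345 -0.1765  0.1799]
scene bot 0.18 90 [ 0.5051 -0.2132  0.1801] [ 0.5346 -0.1793  0.1944]
scene bot 0.2 34 [ 0.513  -0.2059  0.2001] [ 0.5241 -0.187   0.2113]
scene bot 0.2085 25 [ 0.5095 -0.2051  0.2087] [ 0.5241 -0.187   0.2156]
circ 0.098 74 [ 0.5138 -0.1993]
circ 0.135 288 [ 0.5112 -0.1969]
cap 24 [ 0.516  -0.1971  0.2123]
scene tray 0.0015 1325 [0.4908 0.1804 0.0044] ((0.48840346932411194, 0.1982792764902115), (0.21431230008602142, 0.22483612596988678), 6.758222579956055)
scene tray 0.02 411 [0.5046 0.1965 0.0236] ((0.4950622618198395, 0.19128863513469696), (0.14564354717731476, 0.2019302248954773), 7.7649712562561035)
scene tray 0.045 126 [0.5096 0.2452 0.0562] ((0.5060107707977295, 0.2461695820093155), (0.03635476902127266, 0.04077867045998573), 84.42310333251953)
scene stand 592 ((0.5168051719665527, -0.19968537986278534), (0.12504470348358154, 0.12011085450649261), 1.7580784559249878)
flange 184 ((0.5636053681373596, -0.1987060159444809), 0.08241001516580582)
side bot 0.135 326 [ 0.4899 -0.2209  0.1351] [ 0.525  -0.1791  0.
[... 261 characters left out ...]
 [ 0.5118 -0.1987]
cap 82 [ 0.5098 -0.2002  0.2128]
side tray 0.0015 2880 [0.4998 0.187  0.0039] ((0.49887585639953613, 0.22335240244865417), (0.3133564889431, 0.3131444752216339), 48.98930740356445)
side tray 0.02 511 [0.4891 0.1776 0.0238] ((0.49740147590637207, 0.14810656011104584), (0.143087238073349, 0.2843112051486969), 7.5266499519348145)
side tray 0.045 169 [0.5001 0.2395 0.0563] ((0.5016053915023804, 0.24365529417991638), (0.038478314876556396, 0.03779609501361847), 30.398563385009766)
side stand 1458 ((0.5131218433380127, -0.20204606652259827), (0.12198898941278458, 0.12106066942214966), 0.8067383766174316)
flange 384 ((0.5565374493598938, -0.2000635266304016), 0.08455774933099747)
```

```bash
python3 - <<'E'
import cv2
p=cv2.imread('pics/scene0.png')[160:260,160:260];q=cv2.imread('pics/side0.png')[225:325,250:350]
cv2.imwrite('pics/zoom0.png',cv2.resize(cv2.hconcat([p,q]),(800,400),interpolation=cv2.INTER_CUBIC))
E
```

```text
(no output)
```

View pics/zoom0.png

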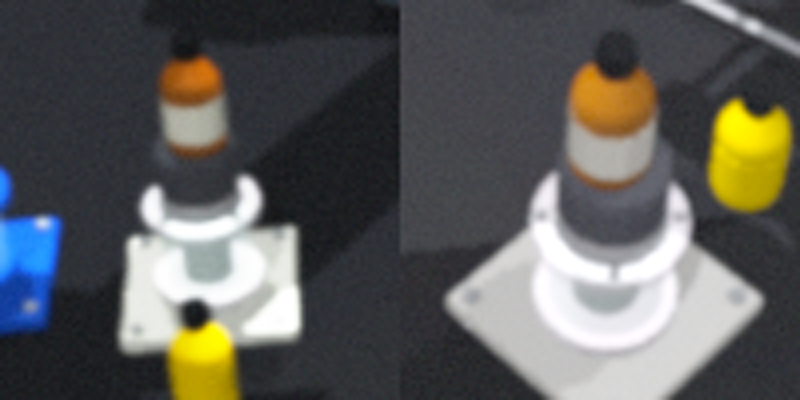

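The measurements agree with the sizes given:

| Thing | Position (x, y) | Note |
|---|---|---|
| Column axis | about (0.514, -0.201) | |
| Bottle | about (0.5115, -0.198) | |
| Tray | about (0.496, 0.191) | yaw about 7.7° |
| Jar | about (0.504, 0.245) | |

The next move goes above the bottle.

Call:
step_arm --steps '[[[-0.002,-0.02,-0.0113,0,0,0,0.087],[-0.002,-0.022,-0.0125,0,0,0,0.087],[-0.001,-0.022,-0.0125,0,0,0,0.087],[0,-0.022,-0.0125,0,0,0,0.087],[0,-0.022,-0.0125,0,0,0,0.087],[0,-0.022,-0.0125,0,0,0,0.087],[0,-0.022,-0.0125,0,0,0,0.087],[0,-0.022,-0.0125,0,0,0,0.087],[0,-0.02,-0.011,0,0,0,0.087],[0,0,0,0,0,0,0.087]]]'

```text
time_s: 0.93
ee_pos: [0.51, -0.1994, 0.4039]
eef_rot: [[-0.01, -0.007, 1.0], [0.004, 1.0, 0.007], [-1.0, 0.004, -0.01]]
wrist_force: [-0.0, 0.9, 0.3]
finger_gap: 0.0869
```

```bash
python3 - <<'E'
from h import *
s=telemetry.read_state(); print(s['time_s'],s['ee_pos'],s['eef_rot'].round(4))
p,d,c=cap('wrist','w1'); print(c)
E
```

```text
0.9333 [ 0.51000512 -0.19943668  0.40390767] [[-0.0099 -0.0065  0.9999]
 [ 0.0041  1.      0.0066]
 [-0.9999  0.0042 -0.0099]]
{'mtx': array([[325.1922621 ,   0.        , 281.72266633],
       [  0.        , 325.1922621 , 208.0936009 ],
       [  0.        ,   0.        ,   1.        ]]), 'origin': array([ 0.50927388, -0.12234428,  0.38174255]), 'orientation': array([[ 0.99993516,  0.00837687, -0.00771332],
       [ 0.00594517, -0.96177075, -0.27379129],
       [-0.00971196,  0.27372768, -0.9617582 ]])}
```

View pics/w1.png

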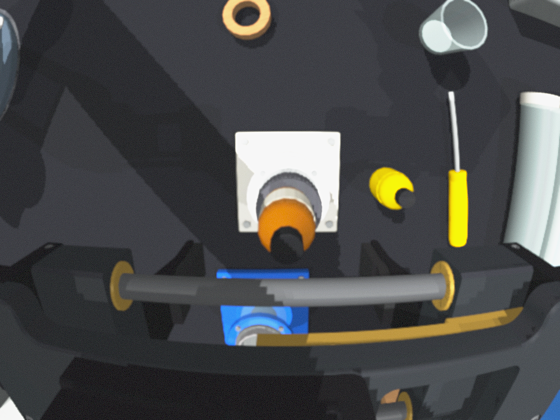

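The wrist view shows the bottle's cap at about (288,242), its amber shoulder at (286,228), and the white plate with corners at about (236,133), (340,132) and (338,232). I cast these rays to refine the positions.

```bash
cat >> h.py <<'E'
def fray(c,u,v):
    K=np.array(c['mtx']);dx=np.array([u-K[0,2],v-K[1,2]]);r=np.hypot(*dx);t=r/K[0,0]
    e=np.array([*(dx/r*np.sin(t)),np.cos(t)]) if r>0 else np.array([0,0,1.]); return np.array(c['orientation'])@e
def onz(c,u,v,z):
    e=fray(c,u,v);o=np.array(c['origin']);return (o+e*(z-o[2])/e[2])
def wpts(d,c):
    K=np.array(c['mtx']);v,u=np.mgrid[:d.shape[0],:d.shape[1]];a=u-K[0,2];b=v-K[1,2];r=np.hypot(a,b)+1e-9;t=np.tan(r/K[0,0])
    P=np.stack([a/r*t*d,b/r*t*d,d],-1);return P@np.array(c['orientation']).T+np.array(c['origin'])
E
python3 - <<'E'
from h import *
from scipy.optimize import least_squares
z=np.load('pics/w1.npz');c=dict(mtx=z['K'],origin=z['o'],orientation=z['R']);P=wpts(z['d'],c);d=z['d']
q=P[130:262,240:336].reshape(-1,3);ok=d[130:262,240:336].ravel()>0
for lo,hi,r in [(.1,.126,.028),(.14,.18,.02),(.209,.217,None)]:
    m=ok&(q[:,2]>lo)&(q[:,2]<hi)&(np.hypot(q[:,0]-.513,q[:,1]+.2)<.035);x=q[m];print(lo,m.sum(),x.mean(0).round(4),x.min(0).round(4),x.max(0).round(4))
    if r: print(least_squares(lambda c:np.hypot(x[:,0]-c[0],x[:,1]-c[1])-r,[.512,-.2],loss='soft_l1',f_scale=.002).x.round(4))
m=ok&(q[:,2]>.135)&(q[:,2]<.22);
for a in np.arange(.15,.215,.005):
    mm=m&(abs(q[:,2]-a)<.0025)&(np.hypot(q[:,0]-.513,q[:,1]+.2)<.03); 
    if mm.sum(): print(round(a,3),mm.sum(),np.ptp(q[mm][:,0]).round(4),((q[mm][:,0].max()+q[mm][:,0].min())/2).round(4))
pl=[onz(c,*p,.012) for p in [(236,133),(340,132),(338,232),(238,233)]];print(np.round(pl,4), np.mean(pl,0))
E
```

```text
0.1 1000 [ 0.515  -0.1822  0.1216] [ 0.4843 -0.2136  0.1001] [ 0.5412 -0.17    0.126 ]
[ 0.5115 -0.2006]
0.14 1013 [ 0.5103 -0.182   0.1667] [ 0.4902 -0.2103  0.1402] [ 0.531  -0.1758  0.18  ]
[ 0.5106 -0.1966]
0.209 779 [ 0.5106 -0.195   0.2105] [ 0.5008 -0.2031  0.209 ] [ 0.5203 -0.1863  0.2125]
0.15 69 0.0379 0.5102
0.155 76 0.0371 0.511
0.16 74 0.0384 0.5106
0.165 162 0.0408 0.5106
0.17 92 0.0362 0.5095
0.175 193 0.0393 0.5105
0.18 542 0.0374 0.5106
0.185 620 0.0328 0.5106
0.19 355 0.0255 0.5106
0.195 21 0.0183 0.5099
0.2 85 0.0186 0.5102
0.205 92 0.0188 0.5105
0.21 820 0.0197 0.5105
[[ 0.4538 -0.1393  0.012 ]
 [ 0.5721 -0.137   0.012 ]
 [ 0.5751 -0.2573  0.012 ]
 [ 0.4531 -0.2597  0.012 ]] [ 0.51353897 -0.19832775  0.012     ]
```

Call:
step_arm --steps '[[[0,0.003,0.001,0.0066,-0.0099,-0.0041,0.087],[0.004,0,0,0,0,0,0.087],[0.009,0,0,0,0,0,0.087],[0.009,0,0,0,0,0,0.087],[0.009,0,0,0,0,0,0.087],[0.009,0,0,0,0,0,0.087],[0.009,0,0,0,0,0,0.087],[0.009,0,0,0,0,0,0.087],[0.006,0,0,0,0,0,0.087],[0,0,0,0,0,0,0.087]]]'

```text
time_s: 1.82
ee_pos: [0.5131, -0.1892, 0.3307]
eef_rot: [[-0.002, -0.005, 1.0], [0.006, 1.0, 0.005], [-1.0, 0.006, -0.002]]
wrist_force: [-0.6, 0.1, 0.5]
finger_gap: 0.0872
```

Call:
step_arm --steps '[[[-0.001,-0.006,-0.002,0.005,-0.002,-0.006,0.087],[0,0,0,0,0,0,0.087],[0,0,0,0,0,0,0.087],[0,0,0,0,0,0,0.087],[0,0,0,0,0,0,0.087],[0,0,0,0,0,0,0.087],[0,0,0,0,0,0,0.087],[0,0,0,0,0,0,0.087],[0,0,0,0,0,0,0.087],[0,0,0,0,0,0,0.087]]]'

```text
time_s: 2.65
ee_pos: [0.5114, -0.1969, 0.3335]
eef_rot: [[0.004, 0.001, 1.0], [-0.003, 1.0, -0.001], [-1.0, -0.003, 0.004]]
wrist_force: [-0.1, 0.2, -0.6]
finger_gap: 0.0873
```

Call:
step_arm --steps '[[[0.001,0.0005,0,0,0.003,0.002,0.087],[0,0,0,0,0,0,0.05],[0,0,0,0,0,0,0.03],[0,0,0,0,0,0,0.03],[0,0,0,0,0,0,0.03],[0,0,0,0,0,0,0.03],[0,0,0,0,0,0,0.03],[0,0,0,0,0,0,0.03],[0,0,0,0,0,0,0.03],[0,0,0,0,0,0,0.03]]]' --newtons 20

```text
time_s: 3.48
ee_pos: [0.5114, -0.1961, 0.3322]
eef_rot: [[0.0, 0.001, 1.0], [-0.001, 1.0, -0.001], [-1.0, -0.001, 0.0]]
wrist_force: [-0.8, 0.2, -0.3]
finger_gap: 0.0395
```

Call:
step_arm --steps '[[[-0.005,0,0,0,0,0,0.03],[-0.01,0,0,0,0,0,0.03],[-0.01,0,0,0,0,0,0.03],[-0.01,0,0,0,0,0,0.03],[-0.005,0.01,0,0,0,0,0.03],[0,0.02,0,0,0,0,0.03],[0,0.03,0,0,0,0,0.03],[0,0.03,0,0,0,0,0.03],[0,0.03,0,0,0,0,0.03],[0,0.03,0,0,0,0,0.03]]]'

```text
time_s: 4.32
ee_pos: [0.5128, -0.0446, 0.3805]
eef_rot: [[0.009, 0.012, 1.0], [-0.005, 1.0, -0.012], [-1.0, -0.005, 0.01]]
wrist_force: [0.7, -0.7, 0.2]
finger_gap: 0.0395
```

Call:
step_arm --steps '[[[0,0.03,-0.001,0,0,0,0.03],[0,0.03,-0.001,0,0,0,0.03],[0,0.03,-0.001,0,0,0,0.03],[0.005,0.03,-0.001,0,0,0,0.03],[0.01,0.025,-0.001,0,0,0,0.03],[0.015,0.018,-0.001,0,0,0,0.03],[0.015,0.008,-0.001,0,0,0,0.03],[0.01,0,0,0,0,0,0.03],[0,0,0,0,0,0,0.03],[0,0,0,0,0,0,0.03]]]'

```text
time_s: 5.15
ee_pos: [0.5034, 0.1466, 0.3314]
eef_rot: [[0.02, 0.002, 1.0], [-0.001, 1.0, -0.002], [-1.0, -0.001, 0.02]]
wrist_force: [-0.0, -0.1, -1.0]
finger_gap: 0.0392
```

```bash
python3 - <<'E'
from h import *
s=telemetry.read_state(); print(s['time_s'],s['ee_pos'],s['eef_rot'].round(4),s['joint_positions'].round(3))
p,d,c=cap('wrist','w2')
z=wpts(d,c);m=(d>0)&(z[...,2]>.017)&(z[...,2]<.03)&(z[...,0]>.35)&(z[...,0]<.65)&(z[...,1]>.05)
x=z[m][:,:2].astype(np.float32);print(m.sum(),cv2.minAreaRect(x),np.percentile(x,[1,99],axis=0))
m=(d>0)&(z[...,2]>.048)&(z[...,2]<.062)&(abs(z[...,0]-.5)<.06)&(abs(z[...,1]-.24)<.05);print('jar',m.sum(),cv2.minEnclosingCircle(z[m][:,:2].astype(np.float32)))
m=(d>0)&(z[...,2]>-.002)&(z[...,2]<.009)&(abs(z[...,0]-.5)<.05)&(abs(z[...,1]-.19)<.03);print('floor',np.median(z[m][:,2]))
E
```

```text
5.15 [0.50335271 0.14660452 0.33138023] [[ 0.0205  0.0024  0.9998]
 [-0.0011  1.     -0.0024]
 [-0.9998 -0.0011  0.0205]] [ 0.071  0.496  1.763 -0.003  0.863  0.075]
3195 ((0.49221256375312805, 0.19242259860038757), (0.14073781669139862, 0.20028989017009735), 7.749992847442627) [[0.41236399 0.08802377]
 [0.57166815 0.29748554]]
jar 1856 ((0.5022335648536682, 0.24815894663333893), 0.019338976591825485)
floor 0.0015667109240354304
```

View pics/w2.png

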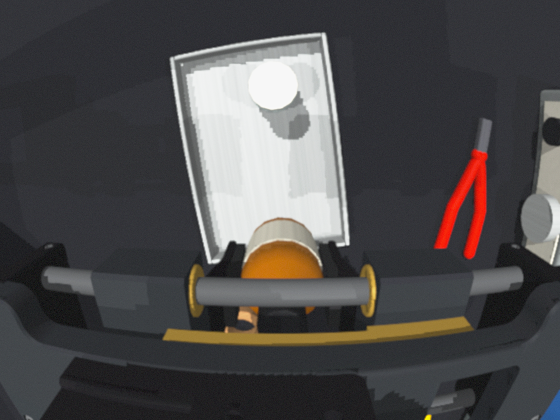

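The bottle is held at about (283,265) and is over the tray's empty half. The white jar lid is at (273,85). The refined tray centre is (0.492, 0.192), and the target for the bottle is (0.499, 0.143).

Call:
step_arm --steps '[[[0,-0.003,-0.004,0,0.0205,0.001,0.03],[0.008,0,0,0,0,0,0.03],[0.015,0,0,0,0,0,0.03],[0.015,0,0,0,0,0,0.03],[0.015,0,0,0,0,0,0.03],[0.015,0,0,0,0,0,0.03],[0.015,0,0,0,0,0,0.03],[0.012,0,0,0,0,0,0.03],[0.004,0,0,0,0,0,0.03],[0,0,0,0,0,0,0.03]]]'

```text
time_s: 6.03
ee_pos: [0.5038, 0.1349, 0.2324]
eef_rot: [[0.012, 0.017, 1.0], [0.0, 1.0, -0.017], [-1.0, 0.0, 0.012]]
wrist_force: [-0.7, 0.3, -0.2]
finger_gap: 0.0396
```

Call:
step_arm --steps '[[[0,0.005,-0.003,0,0.012,0,0.03],[0,0,0,0,0,0,0.03],[0.004,0,0,0,0,0,0.03],[0.005,0,0,0,0,0,0.03],[0.005,0,0,0,0,0,0.03],[0.002,0,0,0,0,0,0.03],[0,0,0,0,0,0,0.03],[0,0,0,0,0,0,0.03],[0,0,0,0,0,0,0.03],[0,0,0,0,0,0,0.03]]]'

```text
time_s: 6.87
ee_pos: [0.5021, 0.1399, 0.2177]
eef_rot: [[0.005, 0.018, 1.0], [0.001, 1.0, -0.018], [-1.0, 0.001, 0.005]]
wrist_force: [0.1, -0.2, -1.0]
finger_gap: 0.0394
```

Call:
step_arm --steps '[[[0,0,0,0,0.005,0,0.03],[0.0015,0,0,0,0,0,0.03],[0.0015,0,0,0,0,0,0.03],[0.0015,0,0,0,0,0,0.03],[0.0015,0,0,0,0,0,0.03],[0.001,0,0,0,0,0,0.03],[0,0,0,0,0,0,0.03],[0,0,0,0,0,0,0.03],[0,0,0,0,0,0,0.03],[0,0,0,0,0,0,0.03]]]'

```text
time_s: 7.7
ee_pos: [0.5022, 0.1399, 0.2101]
eef_rot: [[-0.0, 0.018, 1.0], [0.001, 1.0, -0.018], [-1.0, 0.001, -0.0]]
wrist_force: [0.7, 0.2, 0.0]
finger_gap: 0.0388
```

Call:
step_arm --steps '[[[0.001,0,0,0,0,0,0.03],[0,0,0,0,0,0,0.03],[0,0,0,0,0,0,0.03],[0.001,0,0,0,0,0,0.03],[0,0,0,0,0,0,0.03],[0,0,0,0,0,0,0.03],[0,0,0,0,0,0,0.03],[0,0,0,0,0,0,0.03],[0,0,0,0,0,0,0.03],[0,0,0,0,0,0,0.03]]]'

```text
time_s: 8.53
ee_pos: [0.5023, 0.1399, 0.2082]
eef_rot: [[0.0, 0.018, 1.0], [0.001, 1.0, -0.018], [-1.0, 0.001, 0.0]]
wrist_force: [0.3, 1.4, -1.5]
finger_gap: 0.0393
```

Call:
step_arm --steps '[[[0.001,0,0,0,0,0,0.03],[0,0,0,0,0,0,0.03],[0,0,0,0,0,0,0.03],[0,0,0,0,0,0,0.03],[0,0,0,0,0,0,0.03],[0,0,0,0,0,0,0.03],[0,0,0,0,0,0,0.03],[0,0,0,0,0,0,0.03],[0,0,0,0,0,0,0.03],[0,0,0,0,0,0,0.03]]]'

```text
time_s: 9.37
ee_pos: [0.5024, 0.14, 0.2082]
eef_rot: [[0.001, 0.018, 1.0], [0.001, 1.0, -0.018], [-1.0, 0.001, 0.001]]
wrist_force: [-0.3, -0.3, 0.2]
finger_gap: 0.0397
```

The arm stopped descending, so the bottle is on the tray floor. I release it and rise.

Call:
step_arm --steps '[[[0,0,0,0,0,0,0.045],[0,0,0,0,0,0,0.06],[0,0,0,0,0,0,0.065],[0,0,0,0,0,0,0.065],[0,0,0,0,0,0,0.065],[0,0,0,0,0,0,0.065],[-0.005,0,0,0,0,0,0.065],[-0.01,0,0,0,0,0,0.065],[-0.015,0,0,0,0,0,0.065],[-0.02,0,0,0,0,0,0.065]]]'

```text
time_s: 10.2
ee_pos: [0.5012, 0.1397, 0.2578]
eef_rot: [[-0.007, 0.019, 1.0], [0.0, 1.0, -0.019], [-1.0, 0.0, -0.007]]
wrist_force: [0.2, -0.9, 0.1]
finger_gap: 0.0649
```

Call:
step_arm --steps '[[[-0.03,0,0,0,0,0,0.087],[-0.03,0,0,0,0,0,0.087],[-0.03,0,0,0,0,0,0.087],[-0.01,-0.02,0,0,0,0,0.087],[0,-0.03,0,0,0,0,0.087],[0,-0.03,0,0,0,0,0.087],[0,-0.03,0,0,0,0,0.087],[0,-0.03,0,0,0,0,0.087],[0,-0.03,0.001,0,0,0,0.087],[0,-0.03,0.001,0,0,0,0.087]]]'

```text
time_s: 11.03
ee_pos: [0.4989, -0.0616, 0.3782]
eef_rot: [[0.014, 0.006, 1.0], [-0.0, 1.0, -0.006], [-1.0, -0.0, 0.014]]
wrist_force: [0.4, -0.5, -0.7]
finger_gap: 0.087
```

```bash
python3 - <<'E'
from h import *
s=telemetry.read_state(); print(s['time_s'],s['ee_pos'],s['eef_rot'].round(4))
p,d,c=cap('side','s3')
P=pts(d,c);m=(d>0)&(abs(P[...,0]-.502)<.04)&(abs(P[...,1]-.14)<.04)
for lo,hi in [(.02,.05),(.08,.095)]:
  k=m&(P[...,2]>lo)&(P[...,2]<hi);print(k.sum(),P[k].mean(0).round(4),P[k].max(0).round(4))
E
```

```text
11.0333 [ 0.49889869 -0.06158898  0.37819228] [[ 1.380e-02  5.900e-03  9.999e-01]
 [-1.000e-04  1.000e+00 -5.900e-03]
 [-9.999e-01 -0.000e+00  1.380e-02]]
144 [0.4947 0.1235 0.0355] [0.5201 0.1476 0.0497]
56 [0.5014 0.1338 0.087 ] [0.5111 0.1448 0.0913]
```

View pics/s3.png

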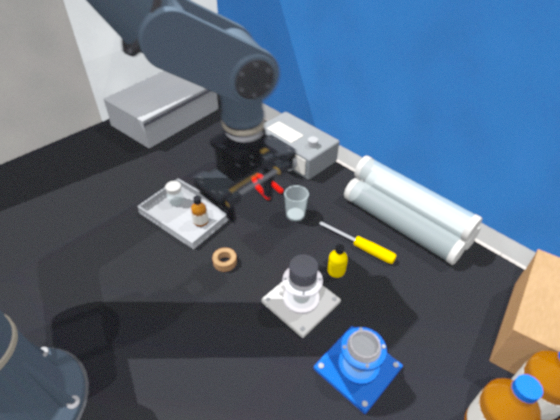

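The side view shows the bottle upright in the tray at (199,212), with its cap at 0.09 m as it should be. The collar at (303,270) is now clear, so I measure it and move over it.

Call:
step_arm --steps '[[[0,-0.02,0.003,0,0,0,0.087],[0,-0.02,0.003,0,0,0,0.087],[0,-0.02,0.003,0,0.014,0,0.087],[0,-0.02,0.003,0,0,0,0.087],[0,-0.018,0.002,0,0,0,0.087],[0,-0.012,0,0,0,0,0.087],[0,-0.005,0,0,0,0,0.087],[0,0,0,0,0,0,0.087],[0,0,0,0,0,0,0.087],[0,0,0,0,0,0,0.087]]]'

```text
time_s: 11.92
ee_pos: [0.5098, -0.1875, 0.3862]
eef_rot: [[0.006, 0.015, 1.0], [-0.006, 1.0, -0.015], [-1.0, -0.006, 0.006]]
wrist_force: [-0.2, 0.8, -0.2]
finger_gap: 0.0869
```

```bash
python3 - <<'E'
from h import *
from scipy.optimize import least_squares
s=telemetry.read_state(); print(s['time_s'],s['ee_pos'],s['eef_rot'].round(4))
def rep(n,P,d):
    m=(d>0)&(np.hypot(P[...,0]-.513,P[...,1]+.2)<.045)
    k=m&(P[...,2]>.124)&(P[...,2]<.134);x=P[k][:,:2].astype(np.float32);print(n,'top',k.sum(),np.median(P[k][:,2]),x.mean(0),cv2.minEnclosingCircle(x))
    k=m&(P[...,2]>.1)&(P[...,2]<.122);x=P[k]
    if len(x): print(' side',len(x),least_squares(lambda c:np.hypot(x[:,0]-c[0],x[:,1]-c[1])-.028,[.512,-.2],loss='soft_l1',f_scale=.002).x.round(4))
p,d,c=cap('wrist','w4');rep('w',wpts(d,c),d)
z=np.load('pics/s3.npz');rep('side',pts(z['d'],dict(mtx=z['K'],origin=z['o'],orientation=z['R'])),z['d'])
E
```

```text
11.9167 [ 0.50983597 -0.18749875  0.38619117] [[ 0.006   0.0154  0.9999]
 [-0.0062  0.9999 -0.0154]
 [-1.     -0.0062  0.0061]]
w top 3654 0.12562000264429607 [ 0.51251334 -0.19734748] ((0.5125916600227356, -0.19842861592769623), 0.028020307421684265)
 side 436 [ 0.5126 -0.1986]
side top 535 0.1281492239464368 [ 0.51195836 -0.20288667] ((0.5141461491584778, -0.20153072476387024), 0.02965565025806427)
 side 208 [ 0.5134 -0.2016]
```

View pics/w4.png

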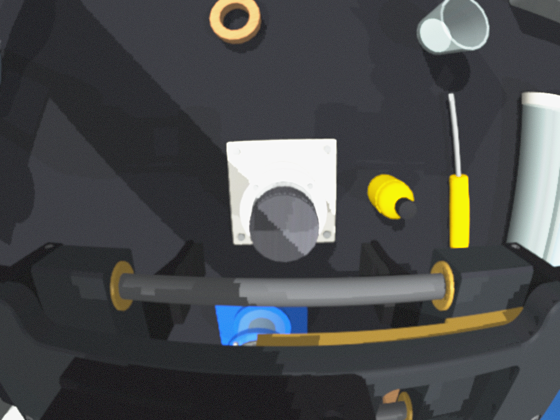

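The collar's top is at about (285,223) in the wrist view. The wrist camera gives (0.5126, -0.1985) and the side camera (0.5135, -0.2015). I take (0.513, -0.200).

Call:
step_arm --steps '[[[0,-0.011,0.003,-0.015,0.006,0.006,0.087],[0.008,0,0,0,0,0,0.087],[0.012,0,0,0,0,0,0.087],[0.012,0,0,0,0,0,0.087],[0.012,0,0,0,0,0,0.087],[0.012,0,0,0,0,0,0.087],[0.01,0,0,0,0,0,0.087],[0.005,0,0,0,0,0,0.087],[0,0,0,0,0,0,0.087],[0,0,0,0,0,0,0.087]]]'

```text
time_s: 12.8
ee_pos: [0.5109, -0.1877, 0.3091]
eef_rot: [[-0.005, -0.006, 1.0], [0.006, 1.0, 0.006], [-1.0, 0.006, -0.005]]
wrist_force: [0.7, 0.8, -0.2]
finger_gap: 0.0868
```

Call:
step_arm --steps '[[[0,-0.01,0.002,0.006,-0.005,-0.006,0.087],[0,0,0,0,0,0,0.087],[0.004,0,0,0,0,0,0.087],[0.004,0,0,0,0,0,0.087],[0.004,0,0,0,0,0,0.087],[0.004,0,0,0,0,0,0.087],[0.003,0,0,0,0,0,0.087],[0.002,0,0,0,0,0,0.087],[0,0,0,0,0,0,0.087],[0,0,0,0,0,0,0.087]]]'

```text
time_s: 13.63
ee_pos: [0.5139, -0.1988, 0.2878]
eef_rot: [[0.004, 0.001, 1.0], [-0.003, 1.0, -0.001], [-1.0, -0.003, 0.004]]
wrist_force: [-0.0, -0.1, -0.5]
finger_gap: 0.0868
```

Call:
step_arm --steps '[[[0.003,-0.001,-0.001,0,0.004,0.003,0.087],[0,0,0,0,0,0,0.07],[0,0,0,0,0,0,0.05],[0,0,0,0,0,0,0.045],[0,0,0,0,0,0,0.045],[0,0,0,0,0,0,0.045],[0,0,0,0,0,0,0.045],[0,0,0,0,0,0,0.045],[0,0,0,0,0,0,0.045],[0,0,0,0,0,0,0.045]]]' --newtons 25

```text
time_s: 14.47
ee_pos: [0.5129, -0.1999, 0.2848]
eef_rot: [[0.001, 0.001, 1.0], [0.0, 1.0, -0.001], [-1.0, 0.0, 0.001]]
wrist_force: [0.5, 1.1, -0.4]
finger_gap: 0.0551
```

```bash
python3 - <<'E'
from h import *
s=telemetry.read_state(); print(s['time_s'],s['ee_pos'],s['eef_rot'].round(4),s['joint_positions'].round(3),s['finger_gap'],s['wrist_force'])
E
```

```text
14.4667 [ 0.51290008 -0.19993131  0.28479191] [[ 5.e-04  6.e-04  1.e+00]
 [ 3.e-04  1.e+00 -6.e-04]
 [-1.e+00  3.e-04  5.e-04]] [-5.750e-01  6.000e-01  1.726e+00  1.000e-03  8.160e-01 -5.750e-01] 0.055111377577217006 [ 0.47757277  1.06009822 -0.37039207]
```

The collar is gripped (gap 55 mm). I test the downward push, expecting it to stop after about 1.5 mm.

Call:
step_arm --steps '[[[0.001,0,0,0,0,0,0.045],[0.001,0,0,0,0,0,0.045],[0.001,0,0,0,0,0,0.045],[0.001,0,0,0,0,0,0.045],[0.001,0,0,0,0,0,0.045],[0.001,0,0,0,0,0,0.045],[0.001,0,0,0,0,0,0.045],[0.001,0,0,0,0,0,0.045],[0.001,0,0,0,0,0,0.045],[0.001,0,0,0,0,0,0.045]]]'

```text
time_s: 15.3
ee_pos: [0.5126, -0.1996, 0.283]
eef_rot: [[0.002, -0.0, 1.0], [-0.002, 1.0, 0.0], [-1.0, -0.002, 0.002]]
wrist_force: [-2.3, 0.8, 7.9]
finger_gap: 0.0551
```

It stopped hard 1.8 mm down at 7.9 N. I now turn clockwise (positive about tool x) with a light push.

Call:
step_arm --steps '[[[0.0005,0,0,0.05,0,0,0.045],[0.0005,0,0,0.05,0,0,0.045],[0.0005,0,0,0.05,0,0,0.045],[0.0005,0,0,0.05,0,0,0.045],[0.0007,0,0,0.04,0,0,0.045],[0.0007,0,0,0.03,0,0,0.045],[0.0008,0,0,0.03,0,0,0.045],[0.0008,0,0,0.03,0,0,0.045],[0.0008,0,0,0.03,0,0,0.045],[0.0008,0,0,0,0,0,0.045]]]'

```text
time_s: 16.13
ee_pos: [0.512, -0.2006, 0.2829]
eef_rot: [[0.002, 0.364, 0.931], [-0.007, 0.931, -0.364], [-1.0, -0.006, 0.004]]
wrist_force: [-1.7, 1.3, 6.5]
finger_gap: 0.0551
```

```bash
python3 - <<'E'
from h import *
s=telemetry.read_state(); R=s['eef_rot'];print(s['time_s'],s['ee_pos'],R.round(4),np.arctan2(R[1,2],R[0,2]),s['wrist_force'],s['ft_torque'])
E
```

```text
16.1333 [ 0.51199818 -0.20060997  0.2828995 ] [[ 0.0019  0.3641  0.9313]
 [-0.0073  0.9313 -0.3641]
 [-1.     -0.0061  0.0044]] -0.3726826822242481 [-1.65151848  1.3378338   6.47676271] [ 0.26254114  0.30108003 -0.01304346]
```

Call:
step_arm --steps '[[[0.0007,0,0,0.03,0.002,0.006,0.045],[0.001,0,0,0.03,0,0,0.045],[0.001,0,0,0.03,0,0,0.045],[0.001,0,0,0.03,0,0,0.045],[0.001,0,0,0.03,0,0,0.045],[0.001,0,0,0.03,0,0,0.045],[0.001,0,0,0.03,0,0,0.045],[0.001,0,0,0.03,0,0,0.045],[0.001,0,0,0,0,0,0.045],[0.001,0,0,0,0,0,0.045]]]'

```text
time_s: 16.97
ee_pos: [0.5117, -0.2007, 0.2776]
eef_rot: [[0.002, 0.586, 0.81], [-0.002, 0.81, -0.586], [-1.0, -0.0, 0.003]]
wrist_force: [-1.1, -0.2, 6.1]
finger_gap: 0.0551
```

It is dropping in at a turn of about 0.62 rad. I stop turning and push it home.

Call:
step_arm --steps '[[[0.0015,0,0,0,0,0,0.045],[0.0015,0,0,0,0,0,0.045],[0.0015,0,0,0,0,0,0.045],[0.0015,0,0,0,0,0,0.045],[0.0015,0,0,0,0,0,0.045],[0.0015,0,0,0,0,0,0.045],[0.0015,0,0,0,0,0,0.045],[0.0015,0,0,0,0,0,0.045],[0.0015,0,0,0,0,0,0.045],[0.0015,0,0,0,0,0,0.045]]]' --newtons 35

```text
time_s: 17.8
ee_pos: [0.5115, -0.2004, 0.2748]
eef_rot: [[0.004, 0.586, 0.81], [-0.004, 0.81, -0.586], [-1.0, -0.001, 0.005]]
wrist_force: [-2.7, 1.3, 13.0]
finger_gap: 0.0549
```

```bash
python3 - <<'E'
from h import *
s=telemetry.read_state(); R=s['eef_rot'];print(s['time_s'],s['ee_pos'],R.round(4),np.arctan2(R[1,2],R[0,2]),s['wrist_force'],s['ft_torque'])
E
```

```text
17.8 [ 0.51145335 -0.20037479  0.27477476] [[ 3.700e-03  5.859e-01  8.103e-01]
 [-3.600e-03  8.104e-01 -5.859e-01]
 [-1.000e+00 -7.000e-04  5.100e-03]] -0.6260296108757885 [-2.67630087  1.33094285 12.95121359] [0.3998666 0.659178  0.0546537]
```

```bash
python3 - <<'E'
from h import *
p,d,c=cap('side','s5');P=pts(d,c);z=np.load('pics/s3.npz');P0=pts(z['d'],dict(mtx=z['K'],origin=z['o'],orientation=z['R']))
for Q,D in [(P0,z['d']),(P,d)]:
    m=(D>0)&(np.hypot(Q[...,0]-.5125,Q[...,1]+.2)<.026)&(Q[...,2]>.1)&(Q[...,2]<.14);print(m.sum(),np.percentile(Q[m][:,2],[50,75,90,97]))
p,d,c=cap('scene','c5');P=pts(d,c)
m=(d>0)&(np.hypot(P[...,0]-.5125,P[...,1]+.2)<.022)&(P[...,2]>.09)&(P[...,2]<.14);print('scene',np.percentile(P[m][:,2],[50,75,90,97]))
s=telemetry.read_state();print(s['time_s'],s['ee_pos'],s['wrist_force'],s['finger_gap'])
a=cv2.imread('pics/s5.png')[150:330,120:360];b=cv2.imread('pics/c5.png')[150:330,170:410]
cv2.imwrite('pics/z5.png',cv2.resize(cv2.hconcat([a,b]),(800,300),interpolation=cv2.INTER_CUBIC))
E
```

```text
450 [0.12824176 0.1290191  0.12979096 0.13018617]
327 [0.11836349 0.11904243 0.1196858  0.12021104]
scene [0.11820669 0.11900652 0.11974605 0.1203424 ]
17.9 [ 0.51147051 -0.20035511  0.27479636] [-2.59846988  0.99586576 12.56390924] 0.05515357620405553
```

View pics/z5.png

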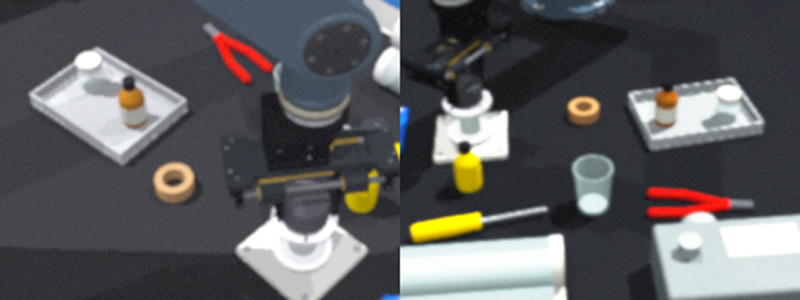

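The collar's top has gone down 9.9 mm, from 128.2 to 118.4 mm. The bottle stands upright in the tray, at (130,103) in the left crop and (665,105) in the right one, and the other things look undisturbed. The arm is still pushing with about 12.6 N.

```bash
python3 - <<'E'
from h import *
print(order.sign_off())
s=telemetry.read_state();print(s['time_s'],s['ee_pos'],s['wrist_force'])
E
```

```text
the job is handed in; nothing more can be done
None
the job is handed in; nothing more can be done
```

I stood the bottle upright in the tray's empty half and let go of it. I then turned the collar about 0.63 rad clockwise until it dropped over the pins, and pushed it fully home. I handed the job in at 17.9 s, with the arm still gripping the collar and pushing it down.

**Collar:** its top came down 9.9 mm in the side view, to 118.4 mm, and the scene camera gave 118.2 mm. The tool also came down 10.0 mm. The push on the wrist was about 12.6 N, above the spring's 7 N.

**Bottle and other things:** the last pictures show the bottle upright in the tray. The jar, beaker, tape, screwdriver and pliers look undisturbed, but I judged those by eye and did not measure them again.

**Disagreement:** the wrist and side cameras differed by 3 mm on the collar's position in y. I used the middle value, and the grip, turn and drop went normally. No check failed.

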